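# Drift the pot-ring bracket into line and drop its bolt

### The job

The pot-ring bracket's foot plate and the loose anchor strip under it are out of line. Use the wooden dibber as a drift pin: feel for the strip's hole and work the dibber gently, never forcing it, point first through the plate's large hole and the strip until its shoulder sits flat on the plate, and leave it standing there. Then fit the steel bolt into the small hole until its head sits fully home on the plate, gently too, and leave everything else on the bench where it is.

Things in the scene. Friction and masses are not known exactly. Their poses are not given: they have to be found in the camera images.
- bracket: Fixed metal pot-ring bracket. Foot plate 80 (x) x 180 (y) mm, 8 mm thick, top face 72 mm above the bench, on 6 mm legs along its short ends. A 110 mm ring, below the plate top, reaches out from its +x edge (centre at local x +105 mm). Origin: on the bench under the plate's centre; z up, y along the two holes. Pushing a pin against it or its strip with over 45 N does damage; 10 to 20 N is plenty.
- strip_space (a point): Point fixed to the bracket, mid strip space, 13 mm under the plate's top. Here lies a dark steel strip 8 mm thick, top 9 mm under the plate's top, free space below. It has the same two holes at the same spacing.
- strip_stop (a point): Point fixed to the bracket, 8.5 mm to +y of strip_space: one of the strip's two end stops (the other is 8.5 mm to -y). The strip slides along the bracket's y; an over-centre tumbler weight holds it on one stop, +y or -y, different each time, not measured: feel for it or look down the holes. A pin wedged through shifts it against at most about 9 N; it falls back if nothing holds it.
- drift_hole (a point): Centre of the mouth of the plate's large hole, 20 mm wide, on the plate's top face, at local y -50 mm of the bracket; axes as the bracket's.
- bolt_hole (a point): Centre of the mouth of the plate's small hole, 14 mm wide, on the plate's top face, at local y +50 mm of the bracket; axes as the bracket's.
- dibber: Loose pale wooden dibber, 152 mm long, about 90 g, standing point down in its stand. Origin at the centre of its flat point, z up along it. From the point: nose 9 mm wide, 14 mm long; cone widening to 18.5 mm over 28 mm; straight shank 18.5 mm wide for 18 mm; collar 30 mm wide from 60 to 68 mm; handle 26 mm wide from 68 to 146 mm, rounded off at 152 mm.
- dibber_nose (a point): Point on the dibber's axis at the top of its nose, 14 mm above the point. With the strip on its stop, the nose enters the strip's hole only if held about 3 to 5.5 mm off the plate hole's centre towards the strip's side; the cone then draws both holes into line as it is brought back to the centre going down.
- dibber_shoulder (a point): Centre of the underside of the dibber's collar, 60 mm above its point; it must rest on the plate.
- bolt: Loose plain steel bolt, unthreaded, standing in its stand. Origin at the centre of its lower end, z up. Shank 11 mm wide and 40 mm long, its last 4 mm tapered to 6 mm; round head 24 mm wide and 30 mm tall above that. About 130 g.
- bolt_shoulder (a point): Centre of the underside of the bolt's head, 40 mm above its lower end; it must rest on the plate.
- dibber_stand: Fixed wooden block 70 x 70 x 66 mm with a 24 mm hole in which the dibber stands, collar on the block's top. Origin under its centre.
- bolt_stand: Fixed wooden block 70 x 70 x 50 mm with a 16 mm hole in which the bolt stands, head on the block's top. Origin under its centre.
- pot: Loose terracotta pot, 110 mm wide, 100 mm tall; not to be disturbed. Origin under its centre.
- seed_dispenser: Loose green plastic seed dispenser with a flip-top lid, 68 mm wide, 93 mm tall; not to be disturbed. Origin under its centre.
- marker0: Loose bamboo plant marker lying flat, 128 x 16 x 5 mm; not to be disturbed. Origin under its middle, x along it.
- marker1: The other bamboo marker, alike.
- trowel: Small aluminium trowel lying flat, handle to its -x, 230 mm long, 26 mm high; not to be disturbed. Origin at the bench near its middle.
- jar: Loose glass jar with a metal cap, 60 mm wide, 75 mm tall; not to be disturbed. Origin under its centre.
Mind the look-alikes: they are no part of the job. Several things have the shape of the dibber; the one meant has the colours described above.

How it is judged:
By the outcome, as a careful person would: the job done as asked, in the order asked, and still so for the second after the job is handed in, with the robot touching nothing.
It also fails if it takes over 72 s, if anything falls off the work surface, if the arm or the gripper's body presses on something with over 40 N, if the wrist force passes 120 N, or if a joint passes its speed limit or range.

### The arm

A 6-joint arm with a two-finger parallel gripper is mounted at the origin on the work surface. World frame = base frame: x ahead of the robot, y to its left, z up, the work surface at z = 0. Lengths are in m, angles in rad, forces in N, time in s.
With the tool pointing down it reaches from about 0.375 to 0.9 m from the base axis. Payload 3.1 kg.
Tool frame: the origin (TCP) lies between the finger pads; the fingertips stand manip.finger_overhang ahead of it and the grasp point (between the pads) lies 5 mm behind it (manip.finger_overhang is the distance from the TCP to the fingertips, in m); z points along the fingers, y is the line along which they close (so a half turn about z gives the same grasp; the last joint's range is limited). The gripper opens to 85 mm and grips with 20 to 120 N. Pads are 22 mm wide; open, the fingers measure 114 mm over their backs; the gripper's body (76 mm by 85 mm) begins 54 mm behind the grasp point. The pads swing forward as they close: fully open they stand 13 mm farther back than shut.
Start: joints at [1.115, 0.527, 1.433, -0, 1.181, -0.178], TCP at [0.171, 0.601, 0.245] pointing down, gripper open.
Joint ranges: [-3.08, 3.08], [-0.75, 2.2], [0.22, 2.44], [-1.43, 4.57], [0, 2.65], [-2.85, 2.85]. Speed limits (rad/s): [2.79, 2.79, 3.14, 3.14, 3.14, 3.14].

### API

Orientations are given as a unit quaternion [x, y, z, w].
In Python, from station import manip gives the robot as it stands.
- The arm moves only by the tool drive_tool, never from a script. Its argument "plan" is a list of rows, each a list of 7 numbers: the shift along the tool's x, y, z in m, then the turn, a rotation vector about the tool's x, y, z in degrees, then the opening, from -1 (shut) to 1 (fully open). In form: [[x, y, z, wx, wy, wz, gripper], ...]. A call has 1 to 10 rows; each row shifts and turns the commanded pose from where the row before left it, along the tool's axes as they then stand; what a row does not reach is not made up. A row lasts 1/10 s, in which the tool goes at most 50 mm and 8.59 degrees, less where a joint would pass 70% of its speed; a pose out of reach is approached as far as the arm can. A call is refused whole if a number of a shift passes 0.05 or a number of a turn 8.59, either way. A call with a gripper value outside its range is refused whole. The fingers move at their own pace and stop on an object; "newtons" is the grip in N (left out, the last holds). Time passes only in rows, so rows that do not move let the fingers close. It gives the time, the measured TCP pose, the force, the opening and the grip force at its end, in the units of the state.
- manip.sense(): the state, without advancing time (a new reading comes with each control period).
- manip.snapshot(name): name is "side" or "top"; returns a dict with "image" (384x512x3 uint8, red, green, blue), "z_map" (384x512 float32, m along the optical axis (not along the pixel's ray), 0 where there is no reading), "fov_y" (degrees; the focal length in pixels is half the picture's height over the tangent of half this angle, whatever the lens; pixels are square), "cx", "cy" (the principal point, pixels), "k1" (the pictures are not rectified: a ray, as slopes to the right and down, at radius r is drawn at 1 + k1 r^2 times it, then the intrinsics apply), "extrinsics" (4x4, takes a point from camera to world coordinates). Camera axes: x right, y up, looking along -z (the intrinsics and any distortion apply to the point x, -y, -z); pixel columns grow to the right and rows downward; lengths in m; the calibration is good to about 2 mm. A picture is of the moment at which its call begins.
- manip.sign_off(): hands the job in; it is judged then, once.
The state is a dict: "t": time; "q": joint angles; "qd": joint speeds; "tau": joint torques, N m; "tcp_pos": TCP position; "tool_rot": TCP orientation; "force": force on the tool from outside, world axes, zero at the start; "ft_torque": the same for the moment, N m; "finger_gap": opening from 0.0 (shut) to 1.0 (fully open); "gripper_force": force on a finger pad.
Only numpy, scipy, OpenCV 4.12 (cv2) and the standard library are available. Lean on these libraries where they do the work, as an engineer would, in place of code of your own. Each camera call takes 0.05 s, during which the arm holds its last target. There are 200 camera calls.

## Working session

There is one attempt and no reset: what is moved stays moved. The work goes in short steps, Python scripts to look and compute and a tool call to move; the robot and the scene stay as the last step left them, time stands still between calls to the robot, and variables do not carry over. Pictures are saved under pics/ and viewed, at most 10 in all, crops included, and the job is handed in when it is done.

Besides the shell and the picture viewer there is one more tool, called in YAML: its name, and indented under it one key for each argument. drive_tool: Moves the arm, as the interface text tells. Its arguments: {"type":"object","properties":{"plan":{"type":"array"},"newtons":{"type":"number"}},"required":["plan"]}

```bash
ls; mkdir -p pics; cat > h.py <<'E'
import numpy as np, cv2
from station import manip
def snap(n):
    return manip.snapshot(n)
def K(s):
    f=s["image"].shape[0]/2/np.tan(np.radians(s["fov_y"])/2); return f
def ray(s,u,v):
    f=K(s); d=np.array([(u-s["cx"])/f,(v-s["cy"])/f]); p=d.copy()
    for _ in range(20): p=d/(1+s["k1"]*(p@p))
    E=np.array(s["extrinsics"]); return E[:3,3],E[:3,:3]@np.array([p[0],-p[1],-1])
def onz(s,u,v,z):
    o,d=ray(s,u,v); return o+d*(z-o[2])/d[2]
def dep(s,u,v):
    o,d=ray(s,u,v); return o+d*float(s["z_map"][int(round(v)),int(round(u))])
def proj(s,P):
    E=np.array(s["extrinsics"]); c=E[:3,:3].T@(np.array(P)-E[:3,3]); p=np.array([c[0],-c[1]])/-c[2]
    p=p*(1+s["k1"]*(p@p)); return p*K(s)+[s["cx"],s["cy"]]
def save(n,im,k=1):
    cv2.imwrite("pics/"+n,cv2.resize(im[:,:,::-1],None,fx=k,fy=k,interpolation=cv2.INTER_CUBIC))
E
python3 - <<'E'
from h import *
for n in ("top","side"):
    s=snap(n); save(n+"0.png",s["image"],1.5); print(n,s["fov_y"],s["cx"],s["cy"],s["k1"],np.round(s["extrinsics"],3).tolist())
print(manip.sense(),manip.finger_overhang)
E
```

```text
pics
top 53.56390119950534 255.09939592450718 183.82261470774768 -0.01435170670828826 [[0.027, 0.995, -0.099, 0.388], [-0.999, 0.029, 0.022, 0.008], [0.025, 0.098, 0.995, 1.191], [0.0, 0.0, 0.0, 1.0]]
side 56.09476041357501 257.4065102075632 186.94688833323062 -0.08211357481410574 [[0.773, 0.414, -0.48, 0.065], [-0.634, 0.494, -0.595, -0.534], [-0.01, 0.764, 0.645, 0.654], [0.0, 0.0, 0.0, 1.0]]
{'t': 0.1, 'q': array([ 1.11549484e+00,  5.28354815e-01,  1.43377627e+00, -1.68892012e-05,
        1.18141953e+00, -1.78509729e-01]), 'qd': array([-2.03816351e-03, -3.29739796e-03, -2.17026558e-03,  3.04178684e-04,
        6.68024147e-04,  5.86217521e-05]), 'tau': array([-5.20454196e-04, -4.43304026e+01, -1.78583926e+01, -2.58758218e-04,
        3.80222205e-03,  3.82496876e-05]), 'tcp_pos': array([0.17049801, 0.60064777, 0.24444208]), 'tool_rot': array([ 1.37951259e-01,  9.90438535e-01, -9.32669945e-04, -2.97658623e-04]), 'force': array([-0.5078168 , -0.20785963,  0.40407436]), 'ft_torque': array([-0.00166681,  0.01618839, -0.03686385]), 'gripper_force': 0.0, 'finger_gap': 0.9972663410966368} 0.014
```

View pics/top0.png

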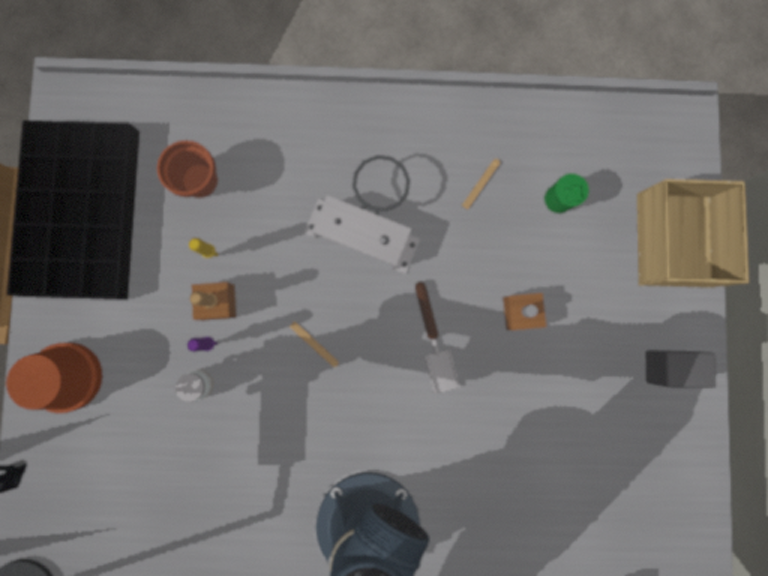

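View pics/side0.png

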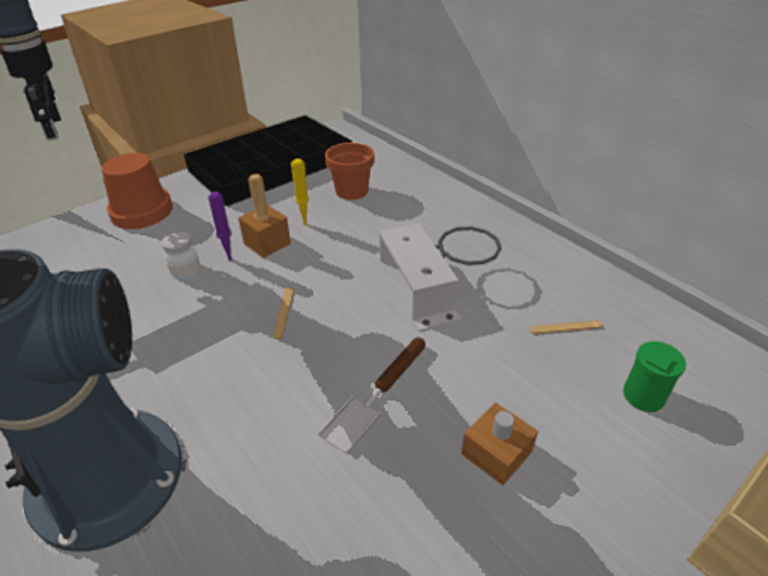

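Top view (1.5x pixels): the dibber look-alikes are yellow at (203,247), purple at (202,344) and pale wood standing in a block at (206,299). I choose the pale wood one. The bolt is in its block at (530,311), and the plate is at (362,230) with the large hole at (385,240) and the small one at (338,221). The side view agrees: wood dibber (258,195), bolt (503,425), large hole (426,271).

```bash
cat > m.py <<'E'
from h import *
def cloud(s):
    h,w=s["z_map"].shape; vv,uu=np.mgrid[0:h,0:w].astype(float)
    f=K(s); d=np.stack([(uu-s["cx"])/f,(vv-s["cy"])/f],-1); p=d.copy()
    for _ in range(20): p=d/(1+s["k1"]*(p**2).sum(-1,keepdims=True))
    E=np.array(s["extrinsics"]); D=np.concatenate([p[...,:1],-p[...,1:],-np.ones((h,w,1))],-1)@E[:3,:3].T
    return E[:3,3]+D*s["z_map"][...,None], E[:3,3],D
def rect(P): # mean via min area rect
    (c,sz,a)=cv2.minAreaRect((P[:,:2]*1000).astype(np.float32)); return np.round(c,1),np.round(sz,1),round(a,1)
if __name__=="__main__":
  for n in ("top","side"):
    s=snap(n); C,o,D=cloud(s); im=s["image"].astype(int); print(n)
    flat=o+D*((0-o[2])/D[...,2:])
    def at(z): return o+D*((z-o[2])/D[...,2:])
    def sel(x0,x1,y0,y1,z0,z1): return (C[...,0]>x0)&(C[...,0]<x1)&(C[...,1]>y0)&(C[...,1]<y1)&(C[...,2]>z0)&(C[...,2]<z1)
    for nm,b,zt in (("plate",(.42,.75,-.15,.2,.062,.085),.072),("dstand",(.3,.6,.2,.6,.058,.074),.066),("dtop",(.3,.6,.33,.45,.1,.17),None),("bstand",(.3,.6,-.5,-.15,.042,.058),.05),("btop",(.3,.6,-.5,-.15,.065,.1),.08)):
        m=sel(*b); 
        lab,st=None,None
        nl,L,S,ce=cv2.connectedComponentsWithStats(m.astype(np.uint8))
        for i in range(1,nl):
            if S[i,4]<12: continue
            mm=L==i; Q=C[mm]
            out=[nm,S[i,4],ce[i].round(1),"depth med",np.median(Q,0).round(4),"zrange",Q[:,2].min().round(3),Q[:,2].max().round(3),"col",im[mm].mean(0).round()]
            if zt: A=at(zt)[mm]; out+=["rect",rect(A),"mean",A.mean(0).round(4)[:2]]
            print(*out)
    cv2.imwrite
  t=snap("top"); g=t["image"]; s=snap("side")["image"]
  a=cv2.resize(g[115:185,195:290],None,fx=6,fy=6,interpolation=cv2.INTER_CUBIC)
  b=cv2.resize(s[140:220,245:315],None,fx=5,fy=5,interpolation=cv2.INTER_CUBIC)
  c=cv2.resize(s[105:180,130:225],None,fx=4,fy=4,interpolation=cv2.INTER_CUBIC)
  d=cv2.resize(g[150:240,110:180],None,fx=3,fy=3,interpolation=cv2.INTER_CUBIC)
  cv=np.zeros((600,800,3),np.uint8)
  a=cv2.resize(a,(410,302));cv[:302,:410]=a; b=b[:300,:350];cv[:b.shape[0],415:415+b.shape[1]]=b[:,:385]
  cv[300:600,0:380]=c[:300]; cv[300+20:300+20+270,500:710]=d; save("crop1.png",cv)
E
python3 m.py
```

```text
top
plate 1911 [242.9 147.9] depth med [0.5979 0.0227 0.0718] zrange 0.062 0.079 col [145. 143. 144.] rect (array([647.1,   7.1]), array([180. , 202.4]), 69.7) mean [0.6059 0.0226]
dstand 25 [140.7 167.6] depth med [0.537  0.3213 0.0691] zrange 0.061 0.073 col [129. 117.  77.] rect (array([538.7, 325.6]), array([17.8, 28.3]), 61.2) mean [0.5382 0.3238]
dstand 451 [141.5 200.1] depth med [0.4391 0.3125 0.066 ] zrange 0.058 0.074 col [122.  89.  62.] rect (array([442.4, 320.4]), array([70.4, 70.4]), 3.4) mean [0.4419 0.3161]
dstand 24 [140.1 228.1] depth med [0.362  0.3135 0.068 ] zrange 0.061 0.073 col [ 91.  77. 101.] rect (array([359.6, 316.8]), array([27.6, 18.6]), 9.5) mean [0.36   0.3155]
dstand 50 [ 48.7 239.4] depth med [0.3214 0.5762 0.0656] zrange 0.058 0.074 col [78. 42. 28.] rect (array([320.2, 578.4]), array([50.1, 11.3]), 45.2) mean [0.3201 0.5784]
dtop 34 [128. 162.] depth med [0.5413 0.3351 0.1505] zrange 0.141 0.156 col [160. 142.  68.]
bstand 469 [350.6 207.1] depth med [ 0.4388 -0.305   0.05  ] zrange 0.042 0.057 col [127.  93.  67.] rect (array([ 439.6, -307.8]), ar
[... 852 characters left out ...]
t (array([435.7, 314.2]), array([73.9, 79.5]), 5.5) mean [0.4333 0.3087]
dstand 49 [149.2 156.4] depth med [0.351  0.3116 0.0658] zrange 0.059 0.074 col [79. 46. 94.] rect (array([352.5, 312.2]), array([27.4, 29.4]), 74.9) mean [0.3523 0.3125]
dtop 17 [195.6 108.4] depth med [0.5289 0.3337 0.1495] zrange 0.135 0.152 col [161. 137.  14.]
bstand 1006 [333.7 290.8] depth med [ 0.4267 -0.318   0.049 ] zrange 0.042 0.058 col [134.  92.  54.] rect (array([ 433.4, -311.2]), array([75.7, 72.1]), 7.0) mean [ 0.4302 -0.3141]
btop 143 [335.4 281. ] depth med [ 0.4321 -0.3114  0.0777] zrange 0.065 0.081 col [134. 132. 132.] rect (array([ 430.8, -312.6]), array([30.1, 23.1]), 31.0) mean [ 0.4306 -0.3127]
```

View pics/crop1.png

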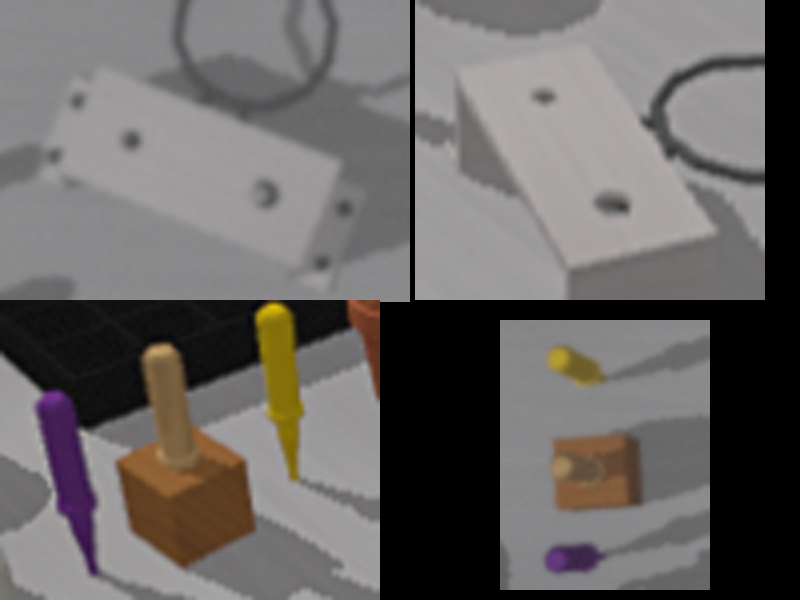

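The close crop confirms the choice: the pale wooden dibber stands in the block at lower left, with plain purple and yellow pegs beside it. The plate has its small hole at upper left and its large hole, with a bright crescent, at lower right. Now I move over the dibber.

drive_tool:
  plan:
    - [-0.042, -0.025, 0, 0, 0, 0, 1]
    - [-0.042, -0.025, 0, 0, 0, 0, 1]
    - [-0.042, -0.025, 0, 0, 0, 0, 1]
    - [-0.042, -0.025, 0, 0, 0, 0, 1]
    - [-0.042, -0.025, 0.004, 0, 0, 0, 1]
    - [-0.042, -0.025, 0.01, 0, 0, 0, 1]
    - [-0.042, -0.025, 0.015, 0, 0, 0, 1]
    - [-0.042, -0.023, 0.015, 0, 0, 0, 1]
    - [0, 0, 0, 0, 0, 0, 1]
    - [0, 0, 0, 0, 0, 0, 1]

```text
t: 1.3
tcp_pos: [0.4395, 0.3189, 0.2013]
tool_rot: [0.14, 0.99, -0.0, -0.001]
force: [-0.1, 0.3, 0.0]
finger_gap: 1.001
gripper_force: 0.0
```

```bash
python3 - <<'E'
from h import *
st=manip.sense(); print({k:np.round(st[k],4) for k in("t","q","tcp_pos","tool_rot","force")})
from scipy.spatial.transform import Rotation as R
T=R.from_quat(st["tool_rot"]).as_matrix()
t=snap("top"); s=snap("side")
P=st["tcp_pos"]+T@[0,0,.001]
cv=np.zeros((600,800,3),np.uint8)
for n,I,x,k in (("top",t,0,4),("side",s,400,4)):
    im=I["image"].copy(); u=proj(I,P); print(n,u)
    c=proj(I,[.441,.317,.1]).astype(int)
    b=im[c[1]-85:c[1]+55,c[0]-50:c[0]+50]; b=cv2.resize(b,None,fx=4,fy=4,interpolation=cv2.INTER_CUBIC)
    for Q in (P,P+T@[0,.0425,.0],P+T@[0,-.0425,.0]):
        w=((proj(I,Q)-[c[0]-50,c[1]-85])*4).astype(int); cv2.circle(b,tuple(int(a) for a in w),3,(255,0,0),1)
    print(c); cv[:b.shape[0],x:x+b.shape[1]]=b
save("hover1.png",cv)
E
```

```text
{'t': np.float64(1.3), 'q': array([ 4.2150e-01,  4.7670e-01,  1.6839e+00,  5.0000e-04,  9.8230e-01,
       -8.6960e-01]), 'tcp_pos': array([0.4395, 0.3189, 0.2013]), 'tool_rot': array([ 1.395e-01,  9.902e-01, -2.000e-04, -7.000e-04]), 'force': array([-0.0962,  0.2634,  0.0479])}
top [126.27776794 198.10937436]
[137 199]
side [167.51890028 103.42481526]
[173 134]
```

View pics/hover1.png

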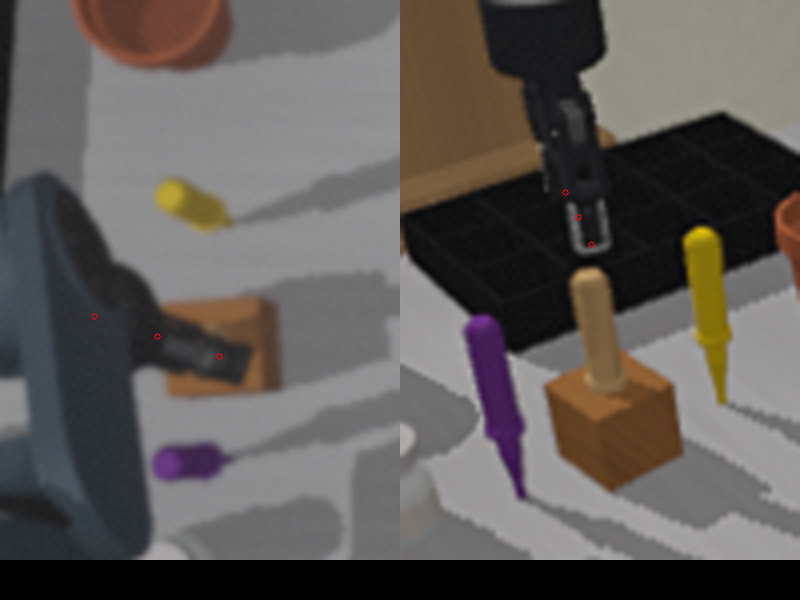

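Side view: the fingers appear at (590,240), right at the predicted TCP column. The pale dibber is below them at (592,275)-(606,385). Next I measure the axes precisely in both views.

```bash
python3 - <<'E'
from h import *
from scipy.optimize import least_squares
s=snap("side"); im=cv2.GaussianBlur(s["image"],(0,0),.6).astype(int)
# side: handle centre per row
rows=[]
for z in (.09,.10,.11,.12,.13,.14):
    u,v=proj(s,[.441,.317,z]); v=int(round(v)); r=im[v,int(u)-14:int(u)+15]
    print(z,round(u,1),v,[tuple(x) for x in r[::3].tolist()] if z==.11 else "")
    m=(r[:,0]-r[:,2]>28)&(r[:,0]>110); 
    xs=np.flatnonzero(m)+int(u)-14; print("  mask",xs.min(),xs.max(),xs.mean(), "pred",u)
# depth
E
```

```text
0.09 174.4 138 
  mask 169 181 175.0 pred 174.40353376726523
0.1 173.9 135 
  mask 169 177 173.0 pred 173.87872724622636
0.11 173.3 132 [(14, 15, 16), (30, 29, 30), (78, 78, 78), (122, 105, 84), (115, 90, 59), (119, 94, 62), (111, 103, 96), (114, 112, 113), (114, 113, 113), (113, 112, 112)]
  mask 168 176 172.0 pred 173.34865362730795
0.12 172.8 129 
  mask 168 175 171.5 pred 172.8132575830927
0.13 172.3 126 
  mask 168 174 171.0 pred 172.27248399928263
0.14 171.7 123 
  mask 167 174 170.5 pred 171.72627804879016
```

drive_tool:
  plan:
    - [0, 0, 0.03, 0, 0, 0, 1]
    - [0, 0, 0.03, 0, 0, 0, 1]
    - [0, 0, 0.024, 0, 0, 0, 1]
    - [0, 0, 0.01, 0, 0, 0, 1]
    - [0, 0, 0, 0, 0, 0, 0.5]
    - [0, 0, 0, 0, 0, 0, 0]
    - [0, 0, 0, 0, 0, 0, -0.5]
    - [0, 0, 0, 0, 0, 0, -1]
    - [0, 0, 0, 0, 0, 0, -1]
    - [0, 0, 0, 0, 0, 0, -1]
  newtons: 40

```text
t: 2.45
tcp_pos: [0.4398, 0.3203, 0.1089]
tool_rot: [0.138, 0.99, 0.001, 0.001]
force: [-0.3, 0.3, 5.8]
finger_gap: 0.292
gripper_force: 39.2
```

drive_tool:
  plan:
    - [0, 0, -0.01, 0, 0, 0, -1]
    - [0, 0, -0.025, 0, 0, 0, -1]
    - [0, 0, -0.03, 0, 0, 0, -1]
    - [0, 0, -0.03, 0, 0, 0, -1]
    - [0, 0, -0.005, 0, 0, 0, -1]
    - [0, 0, 0, 0, 0, 0, -1]

```text
t: 3.05
tcp_pos: [0.4392, 0.3198, 0.2086]
tool_rot: [0.138, 0.99, 0.0, 0.001]
force: [-0.5, -0.4, -0.2]
finger_gap: 0.288
gripper_force: 39.5
```

```bash
cat > p.py <<'E'
from h import *
from m import cloud,rect
# plate: mask from gray & height, edges fit of 80x180 rectangle via minAreaRect after opening (removes ring/feet)
for n in ("top","side"):
    s=snap(n); C,o,D=cloud(s); z=C[...,2]
    m=((z>.066)&(z<.078)&(C[...,0]>.42)&(C[...,0]<.7)&(C[...,1]>-.15)&(C[...,1]<.2)).astype(np.uint8)
    m=cv2.morphologyEx(m,cv2.MORPH_OPEN,np.ones((9,9),np.uint8))
    A=(o+D*((.072-o[2])/D[...,2:]))
    cn,_=cv2.findContours(m,cv2.RETR_EXTERNAL,cv2.CHAIN_APPROX_NONE); c=max(cn,key=cv2.contourArea)[:,0]
    print(n,cv2.contourArea(c),rect(A[c[:,1],c[:,0]]),"mean",A[m>0].mean(0).round(4))
    g=cv2.cvtColor(s["image"],cv2.COLOR_RGB2GRAY).astype(float)
    # holes: dark blobs well inside plate
    ins=cv2.erode(cv2.morphologyEx(m,cv2.MORPH_CLOSE,np.ones((9,9),np.uint8)),np.ones((7,7),np.uint8))
    med=np.median(g[ins>0]); w=np.where(ins>0,np.clip(med-g-8,0,None),0)
    nl,L,S,ce=cv2.connectedComponentsWithStats((w>0).astype(np.uint8))
    for i in range(1,nl):
        if S[i,4]<6: continue
        k=L==i; ww=w*k; v,u=[(ww*q).sum()/ww.sum() for q in np.mgrid[0:384,0:512]]
        print("  hole",S[i,:],"bin c",ce[i].round(2),onz(s,*ce[i],.072)[:2].round(4),"wt",onz(s,u,v,.072)[:2].round(4))
E
python3 p.py
```

```text
top 1166.0 (array([591.7,  27.6]), array([179.8,  83.4]), 69.7) mean [0.5945 0.0319 0.072 ]
  hole [222 145   7   6  32] bin c [224.81 147.28] [0.6059 0.0765] wt [0.6064 0.076 ]
  hole [236 151  33  13 257] bin c [253.58 156.93] [ 0.5795 -0.01  ] wt [ 0.5785 -0.0137]
side 1101.5 (array([585.4,  26.1]), array([186.7,  82.5]), 69.3) mean [0.5821 0.0217 0.072 ]
  hole [268 158   5   3  11] bin c [270.27 158.82] [0.6022 0.074 ] wt [0.6023 0.0735]
  hole [267 171  32  19 337] bin c [282.3  180.23] [ 0.5643 -0.0166] wt [ 0.5643 -0.0177]
```

drive_tool:
  plan:
    - [-0.013, -0.018, 0, 0, 0, 0, -1]
    - [-0.0274, -0.0363, 0, 0, 0, 0, -1]
    - [-0.0274, -0.0363, 0, 0, 0, 0, -1]
    - [-0.0274, -0.0363, 0, 0, 0, 0, -1]
    - [-0.0274, -0.0363, 0, 0, 0, 0, -1]
    - [-0.0274, -0.0363, 0, 0, 0, 0, -1]
    - [-0.0274, -0.0363, 0, 0, 0, 0, -1]
    - [-0.0274, -0.0363, 0, 0, 0, 0, -1]
    - [-0.0144, -0.018, 0.005, 0, 0, 0, -1]
    - [0, 0, 0.003, 0, 0, 0, -1]

```text
t: 4.15
tcp_pos: [0.5713, -0.0226, 0.1976]
tool_rot: [0.14, 0.99, -0.0, -0.001]
force: [-0.4, 0.4, -1.2]
finger_gap: 0.289
gripper_force: 39.5
```

```bash
python3 - <<'E'
from h import *
from scipy.spatial.transform import Rotation as R
st=manip.sense(); print(st["tcp_pos"],st["t"])
T=R.from_quat(st["tool_rot"]).as_matrix(); P=st["tcp_pos"]
cv=np.zeros((600,800,3),np.uint8)
for n,x in (("top",0),("side",400)):
    I=snap(n); c=proj(I,[P[0],P[1],.1]).astype(int); o=c-[40,50]; k=5
    b=cv2.resize(I["image"][o[1]:o[1]+110,o[0]:o[0]+80],None,fx=k,fy=k,interpolation=cv2.INTER_CUBIC)
    for d,col in ((0,(255,0,0)),(.043,(0,255,0)),(.103,(0,0,255))):
        w=(proj(I,P+T@[0,0,d])-o+.5)*k; cv2.circle(b,tuple(int(a) for a in w),3,col,1)
    print(n,o); cv[:b.shape[0],x:x+400]=b
save("hov2.png",cv)
E
```

```text
[ 0.57127119 -0.02263489  0.19755157] 4.15
top [218 108]
side [246 121]
```

View pics/hov2.png

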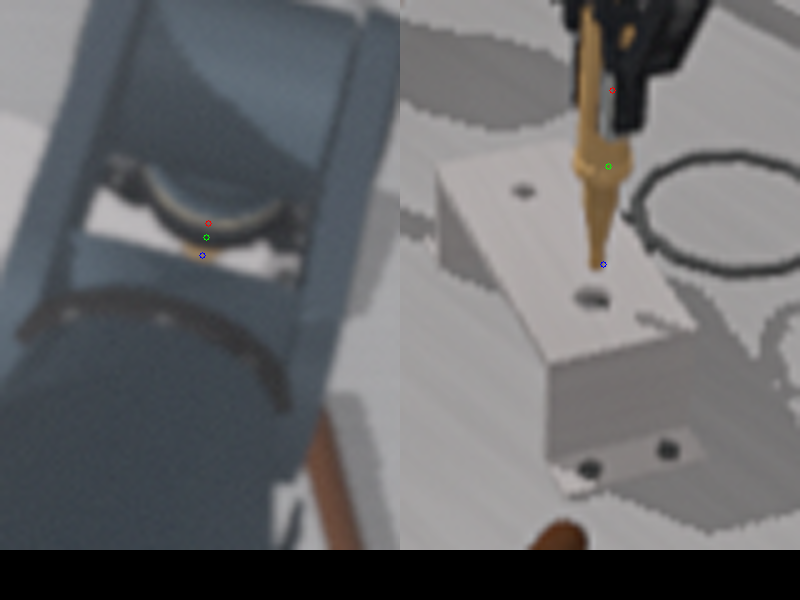

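Side view: the dibber hangs at collar (602,165) and tip (596,268), about 6 crop pixels (about 3 mm) left of the TCP line. The large hole's mouth is at (592,298). The top view is blocked by the arm.

```bash
python3 - <<'E'
from h import *
from scipy.spatial.transform import Rotation as R
s=snap("side"); st=manip.sense(); P=st["tcp_pos"]; T=R.from_quat(st["tool_rot"]).as_matrix()
g=s["image"][172:188,272:298]; print(cv2.cvtColor(g,cv2.COLOR_RGB2GRAY))
h=onz(s,283.9,180.1,.072); print("hole",h)
for z in (.092,.0945,.097):
    t=onz(s,284.7,174.1,z); print("tip",z,t,"tool off",T.T@(t-P),"hole-tip",h-t)
c=onz(s,246+(602-400)/5-.5,121+165/5-.5,.155); print("collar",T.T@(c-P))
t=snap("top"); print("top tip",T.T@(onz(t,218+198/5-.5,108+256/5-.5,.11)-P), T.T@(onz(t,218+202/5-.5,108+250/5-.5,.157)-P))
E
```

```text
[[170 172 172 170 168 169 170 171 172 174 170 119  97 103 136 174 172 169
  169 170 170 171 172 154 147 157]
 [170 171 171 171 169 167 169 171 172 174 169 116  96 105 143 172 172 169
  169 170 170 170 172 173 169 160]
 [168 169 171 171 170 167 167 169 171 172 171 140 115 128 160 172 171 170
  168 169 171 171 171 172 172 162]
 [168 168 170 171 170 170 167 168 171 171 173 166 155 160 172 172 171 170
  170 169 169 171 170 170 172 166]
 [168 169 168 170 171 170 168 167 170 171 172 173 172 171 171 172 170 169
  169 169 168 169 171 170 172 171]
 [168 168 169 169 170 171 170 168 169 170 167 164 167 169 169 170 171 170
  169 169 169 168 170 170 171 172]
 [168 169 169 168 169 170 170 169 168 160 145 137 141 144 150 162 171 170
  169 168 169 168 169 170 171 171]
 [168 167 168 169 168 169 169 170 160 132 115 110 112 113 121 142 164 171
  169 169 169 169 168 169 171 170]
 [168 167 168 169 168 169 170 169 149 111  96  88  83  83  88 115 157 169
  170 169 169 169 169 169 170 170]
 [168 167 166 168 168 168 168 169 158 128 104  91  86  75  63  94 159 169
  169 169 169 170 170 169 169 170]
 [168 167 
[... 555 characters left out ...]
7 165 165 167 166 166 166 166 166 165 166 168 170 169
  169 169 170 171 171 173 170 154]]
hole [ 0.56781914 -0.01889348  0.072     ]
tip 0.092 [ 0.56838137 -0.020156    0.092     ] tool off [-0.00055957 -0.00192155  0.10591886] hole-tip [-0.00056223  0.00126252 -0.02      ]
tip 0.0945 [ 0.56614389 -0.0224394   0.0945    ] tool off [ 0.00098078 -0.00472915  0.1034259 ] hole-tip [ 0.00167524  0.00354591 -0.0225    ]
tip 0.097 [ 0.56390642 -0.02472279  0.097     ] tool off [ 0.00252113 -0.00753675  0.10093293] hole-tip [ 0.00391271  0.00582931 -0.025     ]
collar [-0.00078038 -0.0018854   0.04291699]
top tip [-7.72205025e-05 -1.47970330e-03  8.79211329e-02] [ 0.00416749 -0.00354434  0.04094122]
```

drive_tool:
  plan:
    - [0, 0.0035, 0.006, 0, 0, 0, -1]
    - [0, 0, 0.006, 0, 0, 0, -1]
    - [0, 0, 0.005, 0, 0, 0, -1]
    - [0, 0, 0.001, 0, 0, 0, -1]
    - [0, 0, 0.001, 0, 0, 0, -1]
    - [0, 0, 0.001, 0, 0, 0, -1]
    - [0, 0, 0.001, 0, 0, 0, -1]
    - [0, 0, 0, 0, 0, 0, -1]

```text
t: 5.15
tcp_pos: [0.5715, -0.0159, 0.1787]
tool_rot: [0.138, 0.99, 0.0, 0.0]
force: [0.1, 0.0, -2.4]
finger_gap: 0.293
gripper_force: 39.6
```

```bash
python3 - <<'E'
from h import *
s=snap("side"); st=manip.sense(); P=st["tcp_pos"]; print(P,st["force"])
o=[258,140]; b=cv2.resize(s["image"][o[1]:o[1]+60,o[0]:o[0]+60],None,fx=10,fy=10,interpolation=cv2.INTER_CUBIC)
for Q,c in (([P[0],P[1],P[2]-.103],(0,0,255)),([.5679,-.0189,.072],(255,0,0))):
    w=(proj(s,Q)-o+.5)*10; cv2.circle(b,tuple(int(a) for a in w),4,c,1)
save("near.png",b)
E
```

```text
[ 0.57157126 -0.01589539  0.17878659] [ 0.69246168 -0.73452686 -0.09044494]
```

View pics/near.png

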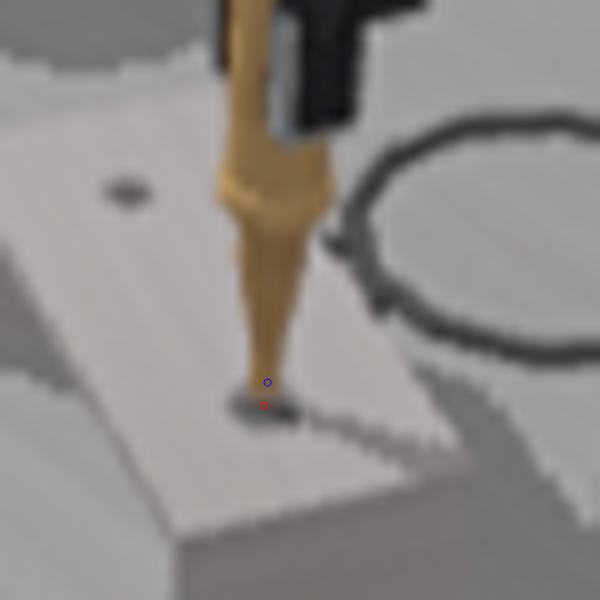

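The dibber tip at (264,398) is over the hole mouth, which is centred at about (264,407). Going down gently.

drive_tool:
  plan:
    - [0, 0, 0.001, 0, 0, 0, -1]
    - [0, 0, 0.001, 0, 0, 0, -1]
    - [0, 0, 0.001, 0, 0, 0, -1]
    - [0, 0, 0.001, 0, 0, 0, -1]
    - [0, 0, 0.001, 0, 0, 0, -1]
    - [0, 0, 0.001, 0, 0, 0, -1]
    - [0, 0, 0, 0, 0, 0, -1]

```text
t: 5.9
tcp_pos: [0.5714, -0.0158, 0.1725]
tool_rot: [0.138, 0.99, 0.0, -0.0]
force: [0.0, -0.3, -1.4]
finger_gap: 0.292
gripper_force: 39.6
```

drive_tool:
  plan:
    - [0, 0, 0.001, 0, 0, 0, -1]
    - [0, 0, 0.001, 0, 0, 0, -1]
    - [0, 0, 0.001, 0, 0, 0, -1]
    - [0, 0, 0, 0, 0, 0, -1]

```text
t: 6.3
tcp_pos: [0.5714, -0.0157, 0.1695]
tool_rot: [0.138, 0.99, 0.0, -0.0]
force: [0.0, -0.1, -1.1]
finger_gap: 0.289
gripper_force: 39.6
```

drive_tool:
  plan:
    - [0, 0, 0.001, 0, 0, 0, -1]
    - [0, 0, 0.001, 0, 0, 0, -1]
    - [0, 0, 0.001, 0, 0, 0, -1]
    - [0, 0, 0.001, 0, 0, 0, -1]
    - [0, 0, 0, 0, 0, 0, -1]

```text
t: 6.8
tcp_pos: [0.5715, -0.0157, 0.1655]
tool_rot: [0.138, 0.99, 0.0, -0.0]
force: [0.2, 0.7, -0.7]
finger_gap: 0.291
gripper_force: 39.6
```

drive_tool:
  plan:
    - [0, 0, 0.001, 0, 0, 0, -1]
    - [0, 0, 0.001, 0, 0, 0, -1]
    - [0, 0, 0.001, 0, 0, 0, -1]
    - [0, 0, 0, 0, 0, 0, -1]

```text
t: 7.2
tcp_pos: [0.5715, -0.0157, 0.1625]
tool_rot: [0.138, 0.99, 0.0, -0.0]
force: [1.5, 0.4, -1.9]
finger_gap: 0.292
gripper_force: 39.7
```

drive_tool:
  plan:
    - [0, 0, 0.001, 0, 0, 0, -1]
    - [0, 0, 0.001, 0, 0, 0, -1]
    - [0, 0, 0.001, 0, 0, 0, -1]
    - [0, 0, 0, 0, 0, 0, -1]

```text
t: 7.6
tcp_pos: [0.5716, -0.0157, 0.1596]
tool_rot: [0.138, 0.99, 0.0, -0.0]
force: [0.6, 0.9, -1.8]
finger_gap: 0.297
gripper_force: 39.7
```

drive_tool:
  plan:
    - [0, 0.001, 0, 0, 0, 0, -1]
    - [0, 0.001, 0, 0, 0, 0, -1]
    - [0, 0, 0, 0, 0, 0, -1]

```text
t: 7.9
tcp_pos: [0.572, -0.0139, 0.1596]
tool_rot: [0.138, 0.99, -0.0, -0.0]
force: [-1.0, -0.1, -1.6]
finger_gap: 0.293
gripper_force: 39.6
```

drive_tool:
  plan:
    - [0, 0.001, 0, 0, 0, 0, -1]
    - [0, 0.001, 0, 0, 0, 0, -1]
    - [0, 0, 0, 0, 0, 0, -1]

```text
t: 8.2
tcp_pos: [0.5724, -0.0125, 0.1597]
tool_rot: [0.138, 0.99, -0.001, -0.0]
force: [-0.5, -2.2, -2.0]
finger_gap: 0.294
gripper_force: 39.3
```

drive_tool:
  plan:
    - [0, -0.002, 0, 0, 0, 0, -1]
    - [0, -0.002, 0, 0, 0, 0, -1]
    - [0, -0.001, 0, 0, 0, 0, -1]
    - [0, -0.001, 0, 0, 0, 0, -1]
    - [0, 0, 0, 0, 0, 0, -1]

```text
t: 8.7
tcp_pos: [0.5713, -0.0166, 0.1597]
tool_rot: [0.139, 0.99, 0.001, 0.0]
force: [1.4, 5.1, -0.7]
finger_gap: 0.29
gripper_force: 41.0
```

drive_tool:
  plan:
    - [0, -0.001, 0, 0, 0, 0, -1]
    - [0, -0.001, 0, 0, 0, 0, -1]
    - [0, 0, 0, 0, 0, 0, -1]

```text
t: 9.0
tcp_pos: [0.5709, -0.0175, 0.1598]
tool_rot: [0.139, 0.99, 0.002, 0.0]
force: [2.9, 8.0, -0.7]
finger_gap: 0.294
gripper_force: 42.6
```

drive_tool:
  plan:
    - [0, -0.001, 0, 0, 0, 0, -1]
    - [0, -0.001, 0, 0, 0, 0, -1]
    - [0, -0.001, 0, 0, 0, 0, -1]
    - [0, 0, 0, 0, 0, 0, -1]

```text
t: 9.4
tcp_pos: [0.5697, -0.0214, 0.1597]
tool_rot: [0.138, 0.99, 0.001, -0.0]
force: [-0.1, 3.9, -1.2]
finger_gap: 0.294
gripper_force: 40.8
```

Strip is on the +y stop (it yielded at about 8 N). Next I recentre and probe x.

drive_tool:
  plan:
    - [0, 0.002, 0, 0, 0, 0, -1]
    - [0, 0.002, 0, 0, 0, 0, -1]
    - [0.002, 0, 0, 0, 0, 0, -1]
    - [0.002, 0, 0, 0, 0, 0, -1]
    - [0.001, 0, 0, 0, 0, 0, -1]
    - [0, 0, 0, 0, 0, 0, -1]

```text
t: 10.0
tcp_pos: [0.5686, -0.0163, 0.1601]
tool_rot: [0.139, 0.99, 0.001, 0.003]
force: [4.6, 5.7, -3.9]
finger_gap: 0.294
gripper_force: 41.6
```

drive_tool:
  plan:
    - [-0.003, 0, 0, 0, 0, 0, -1]
    - [-0.003, 0, 0, 0, 0, 0, -1]
    - [-0.002, 0, 0, 0, 0, 0, -1]
    - [-0.002, 0, 0, 0, 0, 0, -1]
    - [0, 0, 0, 0, 0, 0, -1]

```text
t: 10.5
tcp_pos: [0.5741, -0.0178, 0.1594]
tool_rot: [0.139, 0.99, 0.002, -0.002]
force: [-0.0, 7.4, 1.8]
finger_gap: 0.295
gripper_force: 42.0
```

drive_tool:
  plan:
    - [0.0025, -0.001, 0, 0, 0, 0, -1]
    - [0.002, 0, 0, 0, 0, 0, -1]
    - [0, 0, 0.0015, 0, 0, 0, -1]
    - [0, 0, 0.0015, 0, 0, 0, -1]
    - [0, 0, 0.0015, 0, 0, 0, -1]
    - [0, 0, 0.0015, 0, 0, 0, -1]
    - [0, 0, 0, 0, 0, 0, -1]

```text
t: 11.2
tcp_pos: [0.572, -0.0178, 0.1544]
tool_rot: [0.139, 0.99, 0.002, 0.001]
force: [2.9, 7.3, 1.5]
finger_gap: 0.295
gripper_force: 42.4
```

drive_tool:
  plan:
    - [0, 0, 0.0015, 0, 0, 0, -1]
    - [0, 0, 0.0015, 0, 0, 0, -1]
    - [0, 0, 0.0015, 0, 0, 0, -1]
    - [0, 0, 0.0015, 0, 0, 0, -1]
    - [0, 0, 0, 0, 0, 0, -1]

```text
t: 11.7
tcp_pos: [0.572, -0.0181, 0.1486]
tool_rot: [0.139, 0.99, 0.002, 0.001]
force: [2.4, 7.0, 3.0]
finger_gap: 0.294
gripper_force: 41.9
```

drive_tool:
  plan:
    - [0, 0, 0.0015, 0, 0, 0, -1]
    - [0, 0, 0.0015, 0, 0, 0, -1]
    - [0, 0, 0.0015, 0, 0, 0, -1]
    - [0, 0, 0.0015, 0, 0, 0, -1]
    - [0, 0, 0, 0, 0, 0, -1]

```text
t: 12.2
tcp_pos: [0.5715, -0.0188, 0.1424]
tool_rot: [0.138, 0.99, 0.001, 0.001]
force: [1.6, 5.4, 2.3]
finger_gap: 0.29
gripper_force: 41.1
```

drive_tool:
  plan:
    - [0, 0.0005, 0.0015, 0, 0, 0, -1]
    - [0, 0, 0.0015, 0, 0, 0, -1]
    - [0, 0, 0.0015, 0, 0, 0, -1]
    - [0, 0, 0.0015, 0, 0, 0, -1]
    - [0, 0, 0, 0, 0, 0, -1]

```text
t: 12.7
tcp_pos: [0.5709, -0.0196, 0.1355]
tool_rot: [0.138, 0.99, -0.0, -0.0]
force: [0.5, 2.4, -0.0]
finger_gap: 0.289
gripper_force: 40.3
```

drive_tool:
  plan:
    - [0, 0.001, 0, 0, 0, 0, -1]
    - [0, 0, 0.001, 0, 0, 0, -1]
    - [0, 0, 0.0015, 0, 0, 0, -1]
    - [0, 0, 0.0015, 0, 0, 0, -1]
    - [0, 0, 0, 0, 0, 0, -1]

```text
t: 13.2
tcp_pos: [0.5712, -0.0183, 0.1314]
tool_rot: [0.138, 0.99, -0.0, -0.0]
force: [-0.2, 3.0, 0.3]
finger_gap: 0.292
gripper_force: 40.2
```

drive_tool:
  plan:
    - [0, 0, 0.0015, 0, 0, 0, -1]
    - [0, 0, 0.0015, 0, 0, 0, -1]
    - [0, 0, 0.0015, 0, 0, 0, -1]
    - [0, 0, 0.0015, 0, 0, 0, -1]
    - [0, 0, 0, 0, 0, 0, -1]

```text
t: 13.7
tcp_pos: [0.571, -0.0187, 0.1252]
tool_rot: [0.138, 0.99, -0.0, -0.0]
force: [-0.1, 0.9, -1.5]
finger_gap: 0.288
gripper_force: 39.8
```

drive_tool:
  plan:
    - [0, 0, 0.0015, 0, 0, 0, -1]
    - [0, 0, 0.0015, 0, 0, 0, -1]
    - [0, 0, 0.0015, 0, 0, 0, -1]
    - [0, 0, 0.0015, 0, 0, 0, -1]
    - [0, 0, 0, 0, 0, 0, -1]

```text
t: 14.2
tcp_pos: [0.5712, -0.0184, 0.1194]
tool_rot: [0.138, 0.99, -0.0, -0.0]
force: [-0.5, -0.4, -1.4]
finger_gap: 0.293
gripper_force: 39.7
```

drive_tool:
  plan:
    - [0, 0, 0.001, 0, 0, 0, -1]
    - [0, 0, 0.001, 0, 0, 0, -1]
    - [0, 0, 0.001, 0, 0, 0, -1]
    - [0, 0, 0.001, 0, 0, 0, -1]
    - [0, 0, 0.001, 0, 0, 0, -1]
    - [0, 0, 0, 0, 0, 0, -1]

```text
t: 14.8
tcp_pos: [0.5713, -0.0183, 0.1149]
tool_rot: [0.138, 0.99, -0.0, 0.0]
force: [-0.6, 0.0, 1.1]
finger_gap: 0.29
gripper_force: 39.9
```

drive_tool:
  plan:
    - [0, 0, 0.001, 0, 0, 0, -1]
    - [0, 0, 0.001, 0, 0, 0, -1]
    - [0, 0, 0, 0, 0, 0, -1]
    - [0, 0, 0, 0, 0, 0, -1]

```text
t: 15.2
tcp_pos: [0.5714, -0.0183, 0.1148]
tool_rot: [0.138, 0.99, -0.0, 0.0]
force: [-3.8, 1.2, 13.4]
finger_gap: 0.297
gripper_force: 40.9
```

drive_tool:
  plan:
    - [0, 0, -0.0015, 0, 0, 0, -1]
    - [0, 0, 0, 0, 0, 0, -0.4]
    - [0, 0, 0, 0, 0, 0, -0.2]
    - [0, 0, 0, 0, 0, 0, 0.2]
    - [0, 0, 0, 0, 0, 0, 0.6]
    - [0, 0, 0, 0, 0, 0, 1]
    - [0, 0, -0.01, 0, 0, 0, 1]
    - [0, 0, -0.02, 0, 0, 0, 1]
    - [0, 0, -0.03, 0, 0, 0, 1]
    - [0, 0, -0.04, 0, 0, 0, 1]

```text
t: 16.2
tcp_pos: [0.5702, -0.0181, 0.2143]
tool_rot: [0.138, 0.99, 0.0, -0.002]
force: [0.7, 0.1, -0.6]
finger_gap: 1.001
gripper_force: 0.0
```

drive_tool:
  plan:
    - [0.0062, -0.0396, 0, 0, 0, 0, 1]
    - [0.0062, -0.0396, 0, 0, 0, 0, 1]
    - [0.0062, -0.0396, 0, 0, 0, 0, 1]
    - [0.0062, -0.0396, 0, 0, 0, 0, 1]
    - [0.0062, -0.0396, 0, 0, 0, 0, 1]
    - [0.0062, -0.0396, 0, 0, 0, 0, 1]
    - [0.0062, -0.0396, 0, 0, 0, 0, 1]
    - [0.0062, -0.0396, 0, 0, 0, 0, 1]
    - [0, 0, 0, 0, 0, 8.58, 1]
    - [0, 0, 0, 0, 0, 8.58, 1]

```text
t: 17.2
tcp_pos: [0.4364, -0.3112, 0.2149]
tool_rot: [0.289, 0.957, -0.0, 0.0]
force: [-0.2, 0.2, 0.0]
finger_gap: 1.002
gripper_force: 0.0
```

drive_tool:
  plan:
    - [0, 0, 0, 0, 0, 8.58, 1]
    - [0, 0, 0, 0, 0, 8.58, 1]
    - [0, 0, 0, 0, 0, 8.58, 1]
    - [0, 0, 0, 0, 0, 8.58, 1]
    - [0, 0, 0.01, 0, 0, 8.58, 1]
    - [0, 0, 0.02, 0, 0, 8.58, 1]
    - [0, 0, 0.02, 0, 0, 8.58, 1]
    - [0, 0, 0.02, 0, 0, 8.58, 1]
    - [0, 0, 0.01, 0, 0, 8.58, 1]
    - [0, 0, 0, 0, 0, 0, 1]

```text
t: 18.2
tcp_pos: [0.4364, -0.3089, 0.1334]
tool_rot: [0.82, 0.572, -0.0, -0.001]
force: [0.1, -0.3, -0.2]
finger_gap: 0.992
gripper_force: 0.0
```

```bash
python3 - <<'E'
from h import *
from scipy.spatial.transform import Rotation as R
s=snap("side"); t=snap("top"); st=manip.sense(); P=st["tcp_pos"]; T=R.from_quat(st["tool_rot"]).as_matrix(); print(P,np.round(T,3).tolist(),st["q"].round(2))
cv=np.zeros((600,800,3),np.uint8)
o=(proj(s,[.436,-.31,.09])-[35,45]).astype(int); print(o)
b=cv2.resize(s["image"][o[1]:o[1]+85,o[0]:o[0]+70],None,fx=7,fy=7,interpolation=cv2.INTER_CUBIC)
for Q,c in ((P,(255,0,0)),(P+T@[0,.0425,0],(0,255,0)),(P+T@[0,-.0425,0],(0,255,0)),([.436,-.3095,.08],(0,0,255))):
    w=(proj(s,Q)-o+.5)*7; cv2.circle(b,tuple(int(a) for a in w),4,c,1)
cv[:595,:490]=b
o=(proj(s,[.571,-.018,.1])-[30,40]).astype(int)
b=cv2.resize(s["image"][o[1]:o[1]+60,o[0]:o[0]+60],None,fx=5,fy=5,interpolation=cv2.INTER_CUBIC); cv[:300,500:]=b
o=(proj(t,[.58,0,.1])-[30,30]).astype(int)
b=cv2.resize(t["image"][o[1]:o[1]+60,o[0]:o[0]+60],None,fx=5,fy=5,interpolation=cv2.INTER_CUBIC); cv[300:,500:]=b
save("bolt.png",cv)
E
```

```text
[ 0.43729959 -0.30977445  0.1347539 ] [[0.343, 0.939, 0.0], [0.939, -0.343, -0.001], [-0.0, 0.001, -1.0]] [-0.82  0.57  1.76 -0.    0.81 -0.47]
[301 230]
```

View pics/bolt.png

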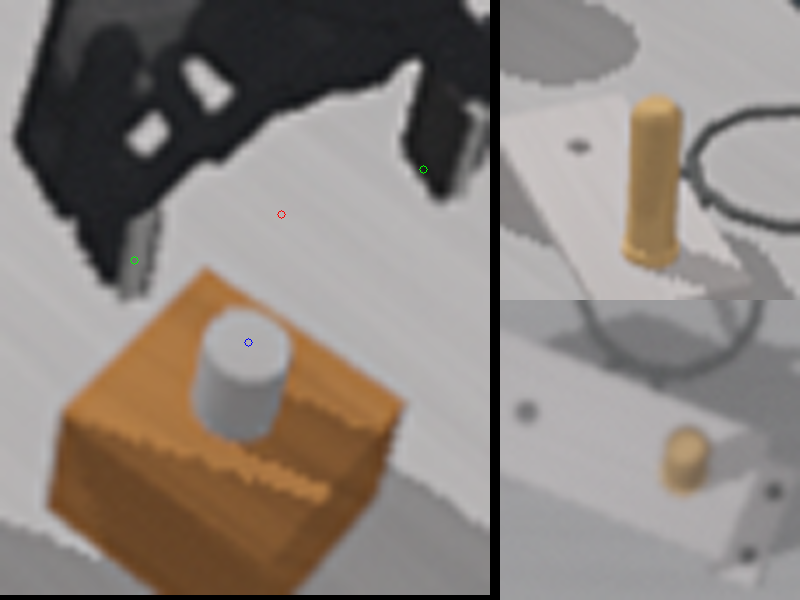

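Dibber stands seated with its collar on the plate. The bolt head top is at (246,344), where predicted. Grasping it.

drive_tool:
  plan:
    - [0, 0, 0.025, 0, 0, 0, 1]
    - [0, 0, 0.025, 0, 0, 0, 1]
    - [0, 0, 0.013, 0, 0, 0, 1]
    - [0, 0, 0.003, 0, 0, 0, 1]
    - [0, 0, 0, 0, 0, 0, 0.4]
    - [0, 0, 0, 0, 0, 0, 0]
    - [0, 0, 0, 0, 0, 0, -0.5]
    - [0, 0, 0, 0, 0, 0, -1]
    - [0, 0, 0, 0, 0, 0, -1]
    - [0, 0, 0, 0, 0, 0, -1]
  newtons: 40

```text
t: 19.3
tcp_pos: [0.4374, -0.3098, 0.069]
tool_rot: [0.82, 0.572, 0.0, 0.001]
force: [-1.1, 0.4, 6.3]
finger_gap: 0.267
gripper_force: 39.1
```

drive_tool:
  plan:
    - [0, 0, -0.01, 0, 0, 0, -1]
    - [0, 0, -0.03, 0, 0, 0, -1]
    - [0, 0, -0.045, 0, 0, 0, -1]
    - [0, 0, -0.045, 0, 0, 0, -1]
    - [0, 0, -0.045, 0, 0, 0, -1]
    - [0, 0, -0.015, 0, 0, 0, -1]
    - [0, 0, 0, 0, 0, 0, -1]

```text
t: 20.0
tcp_pos: [0.4381, -0.3105, 0.2615]
tool_rot: [0.82, 0.572, 0.0, 0.003]
force: [-0.6, -1.3, -1.6]
finger_gap: 0.271
gripper_force: 39.4
```

drive_tool:
  plan:
    - [0.03, 0.0025, 0, 0, 0, 0, -1]
    - [0.044, 0.0025, 0, 0, 0, 0, -1]
    - [0.044, 0.0025, 0, 0, 0, 0, -1]
    - [0.044, 0.0025, 0, 0, 0, 0, -1]
    - [0.044, 0.0025, 0, 0, 0, 0, -1]
    - [0.044, 0.0025, 0, 0, 0, 0, -1]
    - [0.044, 0.0025, 0, 0, 0, 0, -1]
    - [0.044, 0.0025, 0, 0, 0, 0, -1]
    - [0.044, 0.0025, 0, 0, 0, 0, -1]
    - [0.037, 0.003, 0, 0, 0, 0, -1]

```text
t: 21.0
tcp_pos: [0.605, 0.0773, 0.2558]
tool_rot: [0.82, 0.572, -0.002, -0.001]
force: [-0.1, -1.4, -1.3]
finger_gap: 0.267
gripper_force: 39.4
```

drive_tool:
  plan:
    - [0, 0, 0.03, 0, 0, 0, -1]
    - [0, 0, 0.04, 0, 0, 0, -1]
    - [0, 0, 0.02, 0, 0, 0, -1]
    - [0, 0, 0, 0, 0, 0, -1]
    - [0, 0, 0, 0, 0, 0, -1]
    - [0, 0, 0, 0, 0, 0, -1]

```text
t: 21.6
tcp_pos: [0.6067, 0.0746, 0.1691]
tool_rot: [0.82, 0.572, 0.001, 0.001]
force: [-0.4, -0.4, -1.9]
finger_gap: 0.268
gripper_force: 39.5
```

```bash
python3 - <<'E'
from h import *
from scipy.spatial.transform import Rotation as R
s=snap("side"); st=manip.sense(); P=st["tcp_pos"]; T=R.from_quat(st["tool_rot"]).as_matrix(); print(P,st["tool_rot"].round(3))
o=(proj(s,[.605,.0755,.1])-[30,30]).astype(int); print(o)
b=cv2.resize(s["image"][o[1]:o[1]+60,o[0]:o[0]+60],None,fx=10,fy=10,interpolation=cv2.INTER_CUBIC)
for Q,c in ((P+T@[0,0,.059],(0,0,255)),([.605,.0752,.072],(255,0,0)),([P[0],P[1],.072],(0,255,0))):
    w=(proj(s,Q)-o+.5)*10; cv2.circle(b,tuple(int(a) for a in w),4,c,1); print(w.round())
save("bolt2.png",b)
E
```

```text
[0.60691334 0.07458557 0.16954286] [0.82  0.572 0.001 0.001]
[240 119]
[322. 279.]
[313. 397.]
[319. 396.]
```

View pics/bolt2.png

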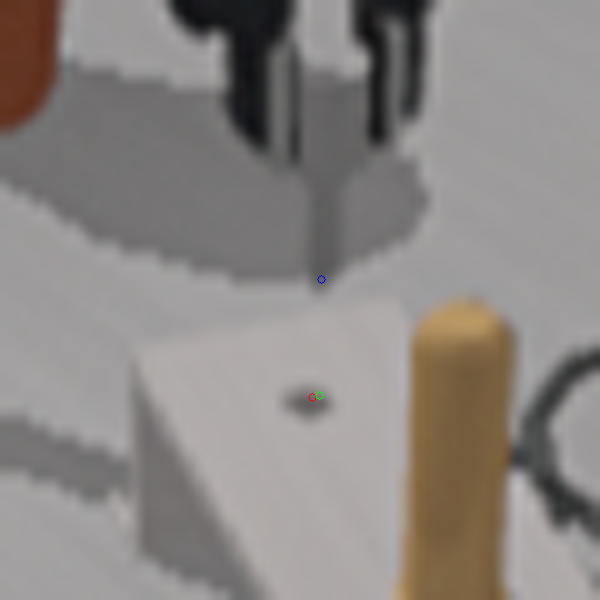

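Bolt tip is at (321,288) and the small hole's centre at (308,403). Projected down, the bolt sits about 10 crop px right of the hole, so I correct by about 2.4 mm.

drive_tool:
  plan:
    - [0.0013, -0.0018, 0.01, 0, 0, 0, -1]
    - [0, 0, 0.012, 0, 0, 0, -1]
    - [0, 0, 0.008, 0, 0, 0, -1]
    - [0, 0, 0.0015, 0, 0, 0, -1]
    - [0, 0, 0.0015, 0, 0, 0, -1]
    - [0, 0, 0.0015, 0, 0, 0, -1]
    - [0, 0, 0.0015, 0, 0, 0, -1]
    - [0, 0, 0.0015, 0, 0, 0, -1]
    - [0, 0, 0, 0, 0, 0, -1]

```text
t: 22.55
tcp_pos: [0.6046, 0.0766, 0.1307]
tool_rot: [0.82, 0.572, -0.0, -0.0]
force: [-0.2, 0.5, -1.4]
finger_gap: 0.266
gripper_force: 39.5
```

drive_tool:
  plan:
    - [0, 0, 0.001, 0, 0, 0, -1]
    - [0, 0, 0.001, 0, 0, 0, -1]
    - [0, 0, 0.001, 0, 0, 0, -1]
    - [0, 0, 0.001, 0, 0, 0, -1]
    - [0, 0, 0, 0, 0, 0, -1]

```text
t: 23.05
tcp_pos: [0.6046, 0.0767, 0.1265]
tool_rot: [0.82, 0.572, -0.0, -0.0]
force: [0.2, -0.4, -1.4]
finger_gap: 0.263
gripper_force: 39.5
```

drive_tool:
  plan:
    - [0, 0, 0.001, 0, 0, 0, -1]
    - [0, 0, 0.001, 0, 0, 0, -1]
    - [0, 0, 0.001, 0, 0, 0, -1]
    - [0, 0, 0.001, 0, 0, 0, -1]
    - [0, 0, 0, 0, 0, 0, -1]

```text
t: 23.55
tcp_pos: [0.6046, 0.0766, 0.1225]
tool_rot: [0.82, 0.572, -0.0, -0.0]
force: [-0.2, -1.0, -1.5]
finger_gap: 0.265
gripper_force: 39.5
```

drive_tool:
  plan:
    - [0, 0, 0.001, 0, 0, 0, -1]
    - [0, 0, 0.001, 0, 0, 0, -1]
    - [0, 0, 0.001, 0, 0, 0, -1]
    - [0, 0, 0.001, 0, 0, 0, -1]
    - [0, 0, 0, 0, 0, 0, -1]

```text
t: 24.05
tcp_pos: [0.6046, 0.0767, 0.1185]
tool_rot: [0.82, 0.572, -0.0, -0.0]
force: [-0.4, 1.1, -0.6]
finger_gap: 0.263
gripper_force: 39.5
```

drive_tool:
  plan:
    - [0, 0, 0.0015, 0, 0, 0, -1]
    - [0, 0, 0.0015, 0, 0, 0, -1]
    - [0, 0, 0.0015, 0, 0, 0, -1]
    - [0, 0, 0.0015, 0, 0, 0, -1]
    - [0, 0, 0, 0, 0, 0, -1]

```text
t: 24.55
tcp_pos: [0.6045, 0.0766, 0.1124]
tool_rot: [0.82, 0.572, -0.0, -0.0]
force: [-0.0, -0.3, -1.2]
finger_gap: 0.267
gripper_force: 39.5
```

drive_tool:
  plan:
    - [0, 0, 0.002, 0, 0, 0, -1]
    - [0, 0, 0.002, 0, 0, 0, -1]
    - [0, 0, 0.002, 0, 0, 0, -1]
    - [0, 0, 0.002, 0, 0, 0, -1]
    - [0, 0, 0.002, 0, 0, 0, -1]
    - [0, 0, 0.002, 0, 0, 0, -1]
    - [0, 0, 0.002, 0, 0, 0, -1]
    - [0, 0, 0, 0, 0, 0, -1]

```text
t: 25.35
tcp_pos: [0.6044, 0.0767, 0.0983]
tool_rot: [0.82, 0.572, -0.0, -0.0]
force: [-0.9, -0.1, -0.5]
finger_gap: 0.263
gripper_force: 39.5
```

drive_tool:
  plan:
    - [0, 0, 0.0015, 0, 0, 0, -1]
    - [0, 0, 0.0015, 0, 0, 0, -1]
    - [0, 0, 0.001, 0, 0, 0, -1]
    - [0, 0, 0.001, 0, 0, 0, -1]
    - [0, 0, 0.001, 0, 0, 0, -1]
    - [0, 0, 0.001, 0, 0, 0, -1]
    - [0, 0, 0, 0, 0, 0, -1]

```text
t: 26.05
tcp_pos: [0.6046, 0.0766, 0.0915]
tool_rot: [0.82, 0.572, -0.0, -0.0]
force: [0.8, -0.3, -1.5]
finger_gap: 0.269
gripper_force: 39.5
```

drive_tool:
  plan:
    - [0, 0, 0.001, 0, 0, 0, -1]
    - [0, 0, 0.001, 0, 0, 0, -1]
    - [0, 0, 0, 0, 0, 0, -1]
    - [0, 0, 0, 0, 0, 0, -1]

```text
t: 26.45
tcp_pos: [0.6048, 0.0767, 0.0911]
tool_rot: [0.82, 0.572, 0.0, 0.0]
force: [-1.3, 0.3, 6.3]
finger_gap: 0.27
gripper_force: 40.3
```

drive_tool:
  plan:
    - [0, 0, -0.001, 0, 0, 0, -1]
    - [0, 0, 0, 0, 0, 0, -0.4]
    - [0, 0, 0, 0, 0, 0, -0.2]
    - [0, 0, 0, 0, 0, 0, 0.2]
    - [0, 0, 0, 0, 0, 0, 0.6]
    - [0, 0, 0, 0, 0, 0, 1]
    - [0, 0, -0.01, 0, 0, 0, 1]
    - [0, 0, -0.03, 0, 0, 0, 1]
    - [0, 0, -0.04, 0, 0, 0, 1]
    - [0, 0, -0.04, 0, 0, 0, 1]

```text
t: 27.45
tcp_pos: [0.6043, 0.0767, 0.2122]
tool_rot: [0.82, 0.572, -0.0, -0.0]
force: [1.0, -0.2, 0.4]
finger_gap: 0.999
gripper_force: 0.0
```

drive_tool:
  plan:
    - [0, 0, -0.04, 0, 0, 0, 1]
    - [0.04, 0, -0.01, 0, 0, 0, 1]
    - [0.045, 0, 0, 0, 0, 0, 1]
    - [0.045, 0, 0, 0, 0, 0, 1]
    - [0.02, 0, 0, 0, 0, 0, 1]
    - [0, 0, 0, 0, 0, 0, 1]
    - [0, 0, 0, 0, 0, 0, 1]

```text
t: 28.15
tcp_pos: [0.6561, 0.2173, 0.2609]
tool_rot: [0.82, 0.572, -0.0, 0.0]
force: [0.5, -0.1, 0.7]
finger_gap: 0.999
gripper_force: 0.0
```

```bash
python3 - <<'E'
from h import *
from m import cloud
s=snap("side"); t=snap("top")
for n,I in(("side",s),("top",t)):
    C,o,D=cloud(I); 
    for nm,c in (("bolt",(.605,.076)),("dib",(.571,-.018))):
        k=(np.hypot(C[...,0]-c[0],C[...,1]-c[1])<.025)&(C[...,2]>.085); print(n,nm,k.sum(),C[k][:,2].max().round(4),np.percentile(C[k][:,2],90).round(4))
cv=np.zeros((600,800,3),np.uint8)
cv[:360,:400]=cv2.resize(s["image"][110:200,235:335],None,fx=4,fy=4,interpolation=cv2.INTER_CUBIC)
cv[:360,400:]=cv2.resize(t["image"][100:190,195:295],None,fx=4,fy=4,interpolation=cv2.INTER_CUBIC)
cv[360:,:320]=cv2.resize(s["image"],(320,240)); cv[360:,320:640]=cv2.resize(t["image"],(320,240))
save("fin.png",cv)
E
```

```text
side bolt 72 0.1045 0.103
side dib 298 0.1651 0.1604
top bolt 60 0.1048 0.1034
top dib 101 0.1673 0.1646
```

View pics/fin.png

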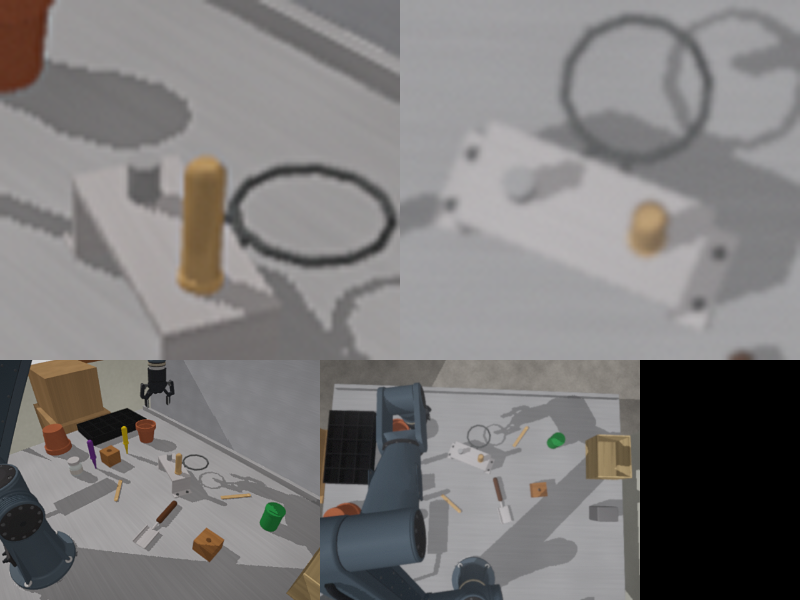

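The bolt head (145,180) and the dibber (203,225) are both home: tops measure about 0.103 and 0.165 m, where 0.102 and 0.164 are expected. Everything else looks undisturbed, and the gripper is clear.

```bash
python3 -c "
from station import manip
print(manip.sign_off())"
```

```text
the job is handed in; nothing more can be done
None
```

The dibber is seated through the plate and strip with its shoulder on the plate, the bolt's head is fully home in the small hole, and the job is handed in at about 28 s of the 72 s allowed.

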